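# Check a glass scale plate at the look-up viewer

## Task

Take the red-framed glass plate off its sloping rest and hold it still and level above the viewer's lens, midway between the two yellow balls, lengthways from one to the other and at their height, for two seconds. Then lay it gently, centred and lengthways, on the green pad and let go. Do not bump the viewer, and leave the other plates and everything else as they stand.

Things in the scene. Friction and masses are not known exactly. Their poses are not given: they have to be found in the camera images.
- plate_red: glass scale plate in a red frame: flat slab 120 (x) x 60 (y) x 16 (z) mm, 0.15 to 0.31 kg. Origin at the centre of its underside, z out of its upper face. On its rest its x axis dips 32 degrees, so z leans 32 degrees from vertical, away from the robot; it overhangs the bed by 12 mm on each long side. The plate to check; grip it across its 60 mm width
- plate_red_mid (a point): the middle of the red plate: 8 mm above its origin along its z, axes as the plate's
- plate_blue: glass scale plate in a blue frame: flat slab 120 (x) x 60 (y) x 16 (z) mm, 0.15 to 0.31 kg. Origin at the centre of its underside, z out of its upper face. On its rest its x axis dips 32 degrees, so z leans 32 degrees from vertical, away from the robot; it overhangs the bed by 12 mm on each long side. To be left alone
- plate_grey: glass scale plate in a grey frame: flat slab 120 (x) x 60 (y) x 16 (z) mm, 0.15 to 0.31 kg. Origin at the centre of its underside, z out of its upper face. On its rest its x axis dips 32 degrees, so z leans 32 degrees from vertical, away from the robot; it overhangs the bed by 12 mm on each long side. To be left alone
- rest_red: fixed sloping rest for the red plate, aluminium foot 130 x 56 mm, black bed 124 x 36 mm sloping down at 32 degrees towards its own +x (away from the robot), with an 8 mm thick lip at the low end that stands 10 mm above the bed. Origin on the table under the bed's middle; z up; the middle of the bed's upper face is 85 mm above the origin, its high end about 118 mm
- rest_blue: fixed sloping rest for the blue plate, aluminium foot 130 x 56 mm, black bed 124 x 36 mm sloping down at 32 degrees towards its own +x (away from the robot), with an 8 mm thick lip at the low end that stands 10 mm above the bed. Origin on the table under the bed's middle; z up; the middle of the bed's upper face is 85 mm above the origin, its high end about 118 mm
- rest_grey: fixed sloping rest for the grey plate, aluminium foot 130 x 56 mm, black bed 124 x 36 mm sloping down at 32 degrees towards its own +x (away from the robot), with an 8 mm thick lip at the low end that stands 10 mm above the bed. Origin on the table under the bed's middle; z up; the middle of the bed's upper face is 85 mm above the origin, its high end about 118 mm
- viewer: fixed look-up viewer: cream base 220 (x) x 100 (y) x 45 mm, black bellows and round lens rising to 94 mm in its middle, and two thin steel posts (8 mm) at x = +95 and -95 mm, each topped by a yellow ball 18 mm across, centre 200 mm above the table (top at 209 mm). Origin on the table under the lens, z up
- view_point (a point): viewing point: midway between the centres of the two yellow balls, 200 mm above the table straight over the lens; its x axis runs from ball to ball, z up. The plate's middle belongs here, its x axis along this x axis (either way round)
- cradle: fixed stand: aluminium foot 130 x 56 mm, green pad 110 (x) x 40 (y) mm whose flat level top is 50 mm above the table. Origin on the table under the middle
- cradle_top (a point): middle of the green pad's top face; the plate's origin belongs here; x axis along the pad's length, z up
- cylinder_square: loose upright steel cylinder, 50 mm across, 100 mm high, origin at the centre of its foot. To be left alone
- ring_gauge: loose dark steel ring lying flat, 84 mm across, 24 mm high, origin at the centre of its underside. To be left alone
- cleaner: loose blue plastic bottle, 56 mm across, 140 mm high, origin under its centre. To be left alone
- setting_block: loose brass block 50 x 90 x 30 mm, origin under its centre. To be left alone

How it is judged:
By the outcome, as a careful person would: the job done as asked, in the order asked, and still so for the second after the job is handed in, with the robot touching nothing.
It also fails if it takes over 58 s, if anything falls off the work surface, if the arm or the gripper's body presses on something with over 40 N, if the wrist force passes 120 N, or if a joint passes its speed limit or range.

## Robot

A 6-joint arm with a two-finger parallel gripper is mounted at the origin on the work surface. World frame = base frame: x ahead of the robot, y to its left, z up, the work surface at z = 0. Lengths are in m, angles in rad, forces in N, time in s.
With the tool pointing down it reaches from about 0.35 to 0.975 m from the base axis. Payload 4.9 kg.
Tool frame: the origin (TCP) lies midway between the tips of the shut fingers; the grasp point (between the pads) lies 19 mm behind it; z points along the fingers, y is the line along which they close (so a half turn about z gives the same grasp; the last joint's range is limited). The gripper opens to 85 mm and grips with 20 to 120 N. Pads are 22 mm wide; open, the fingers measure 114 mm over their backs; the gripper's body (76 mm by 85 mm) begins 54 mm behind the grasp point. The pads swing forward as they close: fully open they stand 13 mm farther back than shut.
Start: joints at [-1.299, 0.053, 1.613, -0, 1.476, -0.119], TCP at [0.238, -0.578, 0.231] pointing down, gripper open.
Joint ranges: [-3.01, 3.01], [-1.01, 2.22], [0.06, 2.58], [-1.02, 4.17], [0.09, 2.62], [-3.14, 3.14]. Speed limits (rad/s): [2.57, 2.57, 3.14, 3.14, 3.14, 3.14].

## Interface

Orientations are given as a unit quaternion [w, x, y, z].
In Python, from plant import manip, eyes gives the robot as it stands (manip), with the cameras (eyes).
- The arm moves only by the shell command python3 shift.py 'ROWS'. ROWS is a JSON list of rows, 1 to 5 of them, each of 7 numbers: the opening from 0.0 (shut) to 1.0 (fully open), then dx, dy, dz in m, then a rotation vector rx, ry, rz in rad; each row shifts and turns the commanded pose from where the row before left it, along the tool's axes as they then stand; what a row does not reach is not made up. A row lasts 1/8 s, in which the tool goes at most 0.0625 m and 0.188 rad, less where a joint would pass 70% of its speed; a pose out of reach is approached as far as the arm can. The fingers move at their own pace and stop on an object; the grip force is fixed at half the most. Time passes only in rows, so rows that do not move let the fingers close. It prints the time, the measured TCP pose, the force, the opening and the grip force at its end.
- manip.state(): the state, without advancing time (a new reading comes with each control period).
- eyes.grab_frame(name): name is "side" or "top"; returns the picture (400x640x3 uint8, red, green, blue); there is no depth.
- eyes.camera_params(name): a dict with "intrinsics" (3x3 intrinsics, pixels), "xyz" and "orientation" of the camera in the world. Camera axes: x right, y down, z forward; pixel columns grow to the right and rows downward; lengths in m; the calibration is good to about 2 mm. A picture is of the moment at which its call begins. camera_params takes no time and is no camera call.
- manip.job_done(): hands the job in; it is judged then, once.
The state is a dict: "time": time; "joint_pos": joint angles; "joint_vel": joint speeds; "joint_efforts": joint torques, N m; "tool_pos": TCP position; "tool_rot": TCP orientation; "contact_force": force on the tool from outside, world axes, zero at the start; "ft_torque": the same for the moment, N m; "gripper_width": opening from 0.0 (shut) to 1.0 (fully open); "grasp_force": force on a finger pad.
Only numpy, scipy, OpenCV 4.12 (cv2) and the standard library are available. Lean on these libraries where they do the work, as an engineer would, in place of code of your own. Each camera call takes 0.05 s, during which the arm holds its last target. There are 200 camera calls.

## Working session

There is one attempt and no reset: what is moved stays moved. The work goes in short steps, Python scripts to look and compute and a shell command to move; the robot and the scene stay as the last step left them, time stands still between calls to the robot, and variables do not carry over. Pictures are saved under pics/ and viewed, at most 10 in all, crops included, and the job is handed in when it is done.

```bash
ls; mkdir -p pics
python3 - <<'E'
from plant import manip, eyes
import cv2
for n in("side","top"):
    cv2.imwrite(f"pics/{n}0.png",eyes.grab_frame(n)[:,:,::-1]); print(eyes.camera_params(n))
print(manip.state())
E
```

```text
pics
plant.py
shift.py
{'intrinsics': array([[499.29941566,   0.        , 317.0439201 ],
       [  0.        , 499.29941566, 199.95848689],
       [  0.        ,   0.        ,   1.        ]]), 'xyz': array([-0.12010547,  0.93294135,  0.95781531]), 'orientation': array([ 0.14925737, -0.27611347,  0.8483111 , -0.42644093])}
{'intrinsics': array([[430.75203581,   0.        , 322.81046359],
       [  0.        , 430.75203581, 208.2634617 ],
       [  0.        ,   0.        ,   1.        ]]), 'xyz': array([ 0.36850223, -0.00176472,  1.26433042]), 'orientation': array([ 0.06834838, -0.70259368,  0.70556716, -0.06217397])}
{'time': 0.1, 'joint_pos': array([-1.29900391e+00,  5.33346796e-02,  1.61416122e+00,  1.17522503e-05,
        1.47597946e+00, -1.18996177e-01]), 'joint_vel': array([ 1.73180474e-04, -1.52422773e-03, -2.72423558e-03, -8.80913313e-05,
        2.09943479e-03, -4.90274361e-04]), 'joint_efforts': array([ 2.77374471e-05, -3.94901204e+01, -3.71364069e+01, -2.51334143e-05,
        3.88001004e-03,  2.69553681e-05]), 'tool_pos': array([ 0.23792788, -0.57733537,  0.23015606]), 'tool_rot': array([-9.39052132e-04,  9.80970866e-01,  1.94152708e-01, -6.60154065e-05]), 'contact_force': array([ 0.89438582, -0.79141108, -0.10709839]), 'ft_torque': array([ 0.03450297, -0.02094957, -0.01813533]), 'grasp_force': 0.0, 'gripper_width': 0.999290737164354}
```

View pics/top0.png

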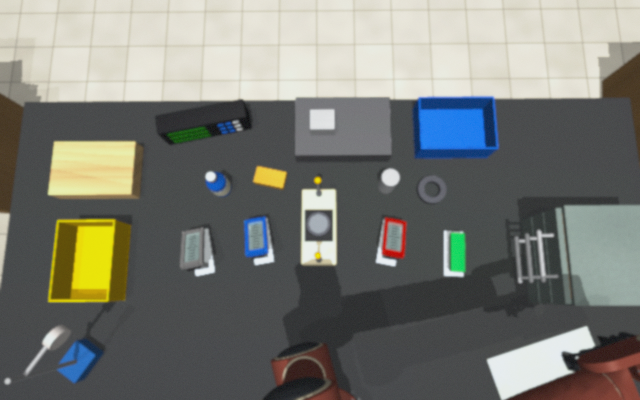

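View pics/side0.png

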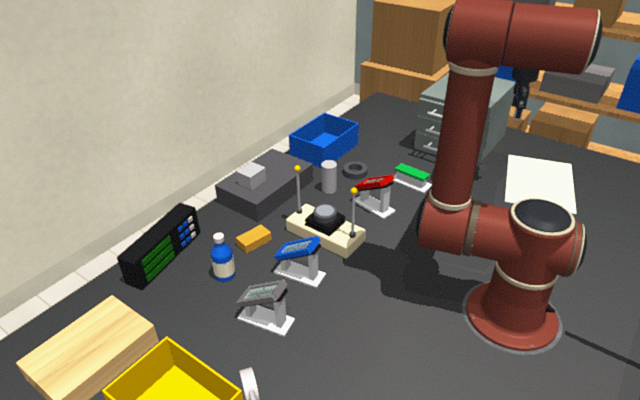

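The top view shows the red plate at about (393,238), the balls at (318,181) and (318,256), and the green pad at (457,252). The side view shows the red plate at (375,183), the balls at (297,169) and (354,191), and the pad at (412,173). I'll enlarge both and take mask outlines.

```bash
cat > h.py <<'E'
import numpy as np, cv2
from plant import manip, eyes
from scipy.spatial.transform import Rotation as R
def RQ(q): return R.from_quat(np.r_[q[1:],q[0]])
def ray(n,p):
    c=eyes.camera_params(n); d=RQ(c['orientation']).apply(np.linalg.inv(c['intrinsics'])@[p[0],p[1],1]); return c['xyz'],d/np.linalg.norm(d)
def tri(pt,ps):
    A=np.zeros((3,3));b=np.zeros(3);rs=[ray('top',pt),ray('side',ps)]
    for o,d in rs: M=np.eye(3)-np.outer(d,d);A+=M;b+=M@o
    x=np.linalg.solve(A,b); return x,[np.linalg.norm(np.cross(x-o,d)) for o,d in rs]
def plane(n,p,z):
    o,d=ray(n,p); return o+d*(z-o[2])/d[2]
def mask(im,col):
    h,s,v=[a.astype(int) for a in cv2.split(cv2.cvtColor(im,cv2.COLOR_RGB2HSV))]
    if col=='red': m=((h<6)|(h>172))&(s>170)&(v>60)
    if col=='green': m=(abs(h-65)<15)&(s>150)&(v>80)
    if col=='yellow': m=(abs(h-26)<6)&(s>150)&(v>90)
    return (m*255).astype('uint8')
E
python3 - <<'E'
from h import *
boxes={'top':(295,165,480,285),'side':(280,150,445,260)}
rows=[]
for n in('top','side'):
    im=eyes.grab_frame(n);x0,y0,x1,y1=boxes[n]
    c=im[y0:y1,x0:x1]
    rows.append(cv2.resize(c,(740,int((y1-y0)*740/(x1-x0))),interpolation=cv2.INTER_CUBIC))
    for k in('red','green','yellow'):
        cs,_=cv2.findContours(mask(c,k),cv2.RETR_EXTERNAL,cv2.CHAIN_APPROX_NONE)
        for q in cs:
            if cv2.contourArea(q)<8: continue
            m=cv2.moments(q);print(n,k,cv2.contourArea(q),np.round([m['m10']/m['m00']+x0,m['m01']/m['m00']+y0],2), (cv2.boxPoints(cv2.minAreaRect(q))+[x0,y0]).round(1).tolist() if k!='yellow' else '')
for i,r in enumerate(rows): cv2.imwrite(f'pics/c{i}.png',r[:,:,::-1])
E
```

```text
top red 740.5 [394.26 237.78] [[382.4, 256.2], [384.5, 217.5], [405.9, 218.7], [403.8, 257.4]]
top green 470.0 [457.52 251.92] [[451.0, 233.0], [464.0, 233.0], [464.0, 271.0], [451.0, 271.0]]
top yellow 16.5 [317.3  255.31] 
top yellow 39.5 [317.32 179.79] 
side red 296.5 [374.77 181.9 ] [[355.0, 179.5], [392.5, 173.9], [394.1, 184.3], [356.6, 189.9]]
side green 246.0 [411.93 171.54] [[394.4, 169.5], [397.6, 161.2], [429.0, 173.4], [425.8, 181.7]]
side yellow 26.0 [353.61 190.26] 
side yellow 20.0 [296.71 167.71]
```

View pics/c0.png

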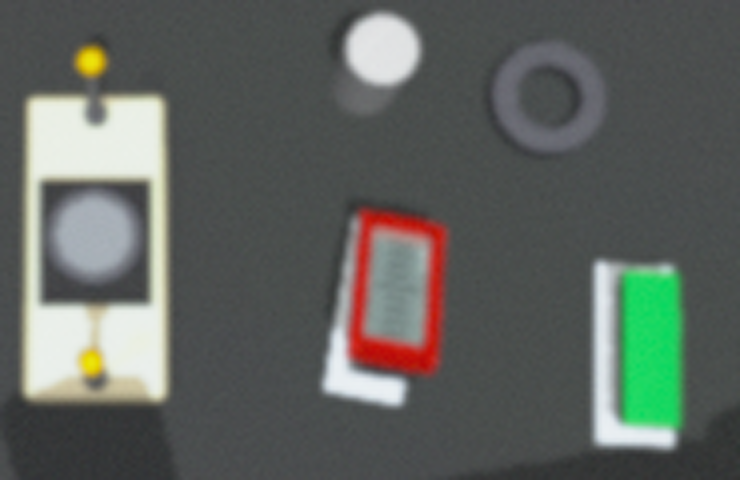

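View pics/c1.png

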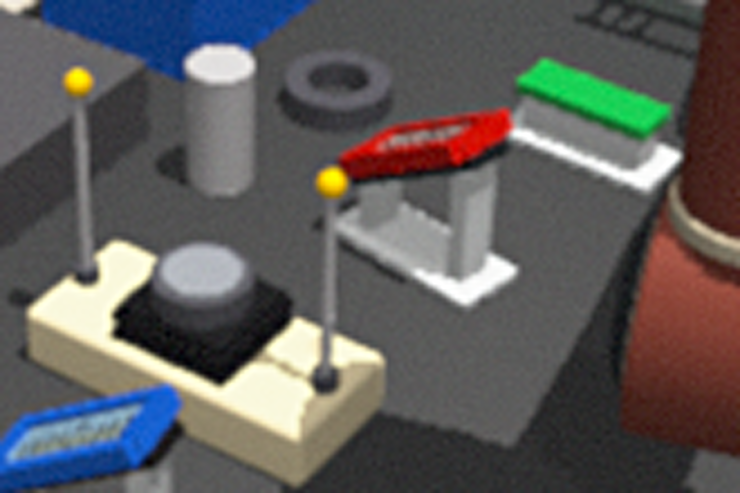

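The top crop (scale 4) shows the red plate's glass window centred near (397,288), with the lit high-end face at its bottom edge. The pad spans about (620–682, 268–428). In the side crop the window is near (428,133), and the pad's front edge is a darker green.

```bash
cat > m1.py <<'E'
from h import *
S=6
def cut(n,b,k):
    im=np.mean([eyes.grab_frame(n).astype(float) for _ in range(3)],0).astype('uint8')
    x0,y0,x1,y1=b; c=cv2.resize(im[y0:y1,x0:x1],None,fx=S,fy=S,interpolation=cv2.INTER_CUBIC)
    return c,(lambda p:(np.asarray(p,float)+.5)/S-.5+[x0,y0])
def con(m,mode=cv2.RETR_CCOMP):
    cs,h=cv2.findContours(m,mode,cv2.CHAIN_APPROX_NONE); return cs,h
def cen(q): m=cv2.moments(q);return np.array([m['m10'],m['m01']])/m['m00']
B={'red':{'top':(375,210,412,265),'side':(348,165,402,198)},'green':{'top':(440,225,475,280),'side':(388,155,436,188)}}
YB={'far':{'top':(308,170,328,190),'side':(287,158,307,178)},'near':{'top':(308,246,328,266),'side':(344,181,364,201)}}
def quad(q):
    h=cv2.convexHull(q)
    for e in np.arange(2,40,.5):
        a=cv2.approxPolyDP(h,e,True)
        if len(a)<=4: return a[:,0]
res={}
for nm,b in YB.items():
    ps=[]
    for n in('top','side'):
        c,f=cut(n,b[n],0);hsv=cv2.cvtColor(c,cv2.COLOR_RGB2HSV).astype(int)
        m=((abs(hsv[...,0]-26)<8)&(hsv[...,1]>160)&(hsv[...,2]>50)).astype('uint8')*255
        q=max(con(m,cv2.RETR_EXTERNAL)[0],key=cv2.contourArea); (u,v),r=cv2.minEnclosingCircle(q)
        ps.append(f((u,v))); print(nm,n,f((u,v)).round(2),f(cen(q)).round(2),round(r/S,2))
    x,e=tri(*ps);res[nm]=x;print(nm,x.round(4),np.round(e,4),'at z.2',plane('top',ps[0],.2).round(4),plane('side',ps[1],.2).round(4))
d=res['far']-res['near'];print('view',(res['far']+res['near'])/2,'len',np.linalg.norm(d),'yaw',np.arctan2(d[1],d[0]))
for k in('red','green'):
    C=[];
    for n in('top','side'):
        c,f=cut(n,B[k][n],0);m=mask(c,k)
        cs,h=con(m);i=max(range(len(cs)),key=lambda i:cv2.contourArea(cs[i]));q=cs[i]
        print(k,n,'quad',f(quad(q)).round(2).tolist(),'cen',f(cen(q)).round(2), 'rect',f(cv2.boxPoints(cv2.minAreaRect(q))).round(2).tolist())
        C.append(f(cen(q)))
        if k=='red':
            hs=[cs[j] for j in range(len(cs)) if h[0][j][3]==i]
            if hs:
                w=max(hs,key=cv2.contourArea);print(' hole',f(cen(w)).round(2),cv2.contourArea(w)/S/S,f(quad(w)).round(2).tolist());C[-1]=f(cen(w))
    x,e=tri(*C);print(k,'tri',x.round(4),np.round(e,4))
E
python3 m1.py
```

```text
far top [317.35 179.69] [317.33 179.76] 4.01
far side [296.95 167.96] [296.96 167.95] 3.09
far [0.6425 0.0213 0.1993] [0.0008 0.0008] at z.2 [0.6416 0.0209 0.2   ] [0.6427 0.0223 0.2   ]
near top [317.58 255.4 ] [317.48 255.35] 3.19
near side [353.61 190.2 ] [353.6  190.27] 3.63
near [0.4511 0.0214 0.2004] [0.0018 0.0018] at z.2 [0.4495 0.0205 0.2   ] [0.453  0.0217 0.2   ]
view [0.54677605 0.02134777 0.19982924] len 0.19145204427239326 yaw -0.00046667439235656535
red top quad [[385.58, 217.25], [405.58, 222.42], [401.75, 257.58], [382.75, 252.75]] cen [394.22 237.71] rect [[381.81, 256.14], [385.16, 217.07], [406.92, 218.94], [403.58, 258.0]]
 hole [393.98 236.35] 479.875 [[388.08, 220.92], [402.92, 224.58], [399.75, 251.92], [384.92, 248.42]]
red side quad [[392.92, 174.75], [382.08, 186.58], [355.25, 186.25], [366.25, 178.25]] cen [374.83 181.89] rect [[354.25, 179.61], [392.78, 173.83], [394.41, 184.73], [355.89, 190.51]]
 hole [373.7  180.06] 60.013888888888886 [[383.92, 177.08], [378.25, 181.25], [363.75, 182.58], [367.25, 179.42]]
red tri [ 0.5095 -0.1847  0.0961] [0.0015 0.0015]
green top quad [[451.42, 233.08], [464.42, 234.25], [464.42, 270.92], [450.42, 268.75]] cen [457.48 251.89] rect [[450.08, 271.08], [450.08, 232.92], [464.75, 232.92], [464.75, 271.08]]
green side quad [[394.92, 167.58], [401.75, 162.92], [428.92, 174.58], [421.42, 180.08]] cen [412.05 171.58] rect [[394.16, 169.53], [397.48, 160.99], [429.42, 173.42], [426.1, 181.96]]
green tri [ 0.4709 -0.3707  0.0425] [0.0013 0.0013]
```

```bash
cat >> m1.py <<'E'
print('-----')
def onp(n,p,c,nn):
    o,d=ray(n,p);return o+d*(np.dot(c-o,nn)/np.dot(d,nn))
c0=x
for k in('green',):
  for n in('top','side'):
    c,f=cut(n,B[k][n],0);g=c[...,1];m=mask(c,k);print('green levels',np.percentile(g[m>0],[5,15,30,50,80]))
    t=np.percentile(g[m>0],60)*.87
    mm=((m>0)&(g>t)).astype('uint8')*255
    q=max(con(mm,cv2.RETR_EXTERNAL)[0],key=cv2.contourArea)
    W=np.array([plane(n,f(p),.05)[:2] for p in q[:,0]])
    r=cv2.minAreaRect((W*1000).astype('float32'));print(n,'pad rect mm',np.round(r[0],1),np.round(r[1],1),round(r[2],2),'cen',plane(n,f(cen(q)),.05).round(4))
    globals()['pc_'+n]=f(cen(q))
x,e=tri(pc_top,pc_side);print('pad tri',x.round(4),np.round(e,4))
# red window / frame outline on the sloped plane
a=np.radians(32)
for yaw in(-.05,-.1,-.15):
  for n in('top','side'):
    c,f=cut(n,B['red'][n],0);m=mask(c,'red');cs,h=con(m);i=max(range(len(cs)),key=lambda i:cv2.contourArea(cs[i]))
    w=max([cs[j] for j in range(len(cs)) if h[0][j][3]==i],key=cv2.contourArea)
    Rm=R.from_euler('ZY',[yaw,a]).as_matrix();c0=np.array([.5095,-.1847,.0975])
    for nm,q in(('win',w),('out',cs[i])):
        P=np.array([(onp(n,f(p),c0,Rm[:,2])-c0)@Rm for p in q[:,0]])[:,:2]*1000
        r=cv2.minAreaRect(P.astype('float32'));print(yaw,n,nm,np.round(r[0],1),np.round(r[1],1),round(r[2],2))
E
python3 m1.py | sed -n '/---/,$p'
```

```text
-----
green levels [162. 194. 213. 215. 216.]
top pad rect mm [ 469.5 -369.2] [ 36.  105.2] 86.68 cen [ 0.4691 -0.3689  0.05  ]
green levels [ 96. 134. 182. 208. 212.]
side pad rect mm [ 470.6 -364.6] [ 38.9 108.9] 86.87 cen [ 0.469  -0.3639  0.05  ]
pad tri [ 0.4703 -0.3694  0.0466] [0.0011 0.0011]
-0.05 top win [-0.1 -0.5] [ 45.9 105.2] 82.65
-0.05 top out [-3.4 -1.1] [ 58.1 135.8] 83.32
-0.05 side win [1.  2.6] [32.8 88.8] 83.96
-0.05 side out [-13.6  20.6] [ 91.2 176.9] 83.03
-0.1 top win [-0.  -0.6] [ 46.  104.9] 85.15
-0.1 top out [-3.4 -1.2] [ 58.2 135.7] 85.72
-0.1 side win [0.9 2.9] [35.7 90.1] 85.89
-0.1 side out [-16.4  21.4] [ 97.2 180.3] 84.68
-0.15 top win [ 0.1 -0.6] [ 46.2 104.6] 87.51
-0.15 top out [-3.2 -1.4] [ 58.4 135.5] 88.16
-0.15 side win [1.  3.1] [38.2 93.8] 87.95
-0.15 side out [-19.6  22.3] [104.9 184.7] 87.14
```

```bash
cat > go.py <<'E'
# python3 go.py mx my mz yaw pitch back [depth]: remaining motion in tool axes so that the grasped plate mid is at m
import sys
from h import *
a=list(map(float,sys.argv[1:]))
m=np.array(a[:3]);yaw,p,back=a[3:6];dep=a[6] if len(a)>6 else .023
P=R.from_euler('ZY',[yaw,p]).as_matrix(); T=np.c_[P[:,0],-P[:,1],-P[:,2]]
s=manip.state();C=RQ(s['tool_rot'])
t=m+T[:,2]*(dep-back)
Rt=R.from_matrix(T);rv=(C.inv()*Rt).as_rotvec()
print('t',s['time'],'target',t.round(4),'now',s['tool_pos'].round(4))
print('d in current tool axes',C.inv().apply(t-s['tool_pos']).round(4),'in target axes',Rt.inv().apply(t-s['tool_pos']).round(4))
print('rotvec',rv.round(4),'norm',np.linalg.norm(rv).round(3),'joints',s['joint_pos'].round(3),'F',s['contact_force'].round(2),'w',s['gripper_width'],s['grasp_force'])
E
python3 go.py .5053 -.1839 .091 -.195 .5585 .1
r='[1,0.054,-0.030,0,0,0,0]'; python3 shift.py '[[1,0.05,-0.028,-0.005,0,0,0],[1,0.05,-0.028,-0.005,0,0,0],[1,0.05,-0.028,-0.005,0,0,0],[1,0.05,-0.028,-0.005,0,0,0],[1,0.05,-0.028,0,0,0,0]]'; python3 shift.py '[[1,0.05,-0.028,0,0,0,0],[1,0.05,-0.028,0,0,0,0],[1,0.05,-0.028,0,0,0,0],[1,0.03,-0.016,0,0,0,0]]'; python3 shift.py '[[1,0,0,0,0.033,-0.108,0.114],[1,0,0,0,0.033,-0.108,0.114],[1,0,0,0,0.033,-0.108,0.114],[1,0,0,0,0.033,-0.108,0.114],[1,0,0,0,0.033,-0.108,0.114]]'; python3 go.py .5053 -.1839 .091 -.195 .5585 .1
```

```text
time: 4.42
tool_pos: [0.417, -0.3519, 0.2522]
tool_rot: [0.001, 0.981, 0.194, 0.001]
contact_force: [1.1, 0.7, -0.4]
gripper_width: 0.997
grasp_force: 0.0
time: 4.92
tool_pos: [0.5455, -0.1899, 0.2515]
tool_rot: [0.0, 0.981, 0.195, 0.0]
contact_force: [-0.6, -1.1, 0.1]
gripper_width: 1.0
grasp_force: 0.0
time: 5.55
tool_pos: [0.5446, -0.192, 0.2516]
tool_rot: [-0.028, 0.956, -0.095, -0.275]
contact_force: [0.0, -0.1, 0.5]
gripper_width: 1.005
grasp_force: 0.0
t 5.55 target [ 0.5453 -0.1918  0.1563] now [ 0.5446 -0.192   0.2516]
d in current tool axes [ 0.0511 -0.0002  0.0804] in target axes [ 0.051  -0.0003  0.0805]
rotvec [-0.0022  0.0011 -0.0024] norm 0.003 joints [-0.413  0.295  1.378 -0.125  2.015  1.334] F [ 0.   -0.14  0.49] w 1.0052826835144963 0.0
```

```bash
python3 shift.py '[[1,0.051,0,0,0,0,0],[1,0,0,0.048,0,0,0],[1,0,0,0.048,0,0,0],[1,0,0,0.035,0,0,0],[1,0,0,0,-0.002,0.001,-0.002]]'; python3 go.py .5053 -.1839 .091 -.195 .5585 0
python3 - <<'E'
from h import *
a=eyes.grab_frame('side')[130:240,300:440];b=eyes.grab_frame('top')[190:290,340:450]
f=lambda i:cv2.resize(i,(400,int(i.shape[0]*400/i.shape[1])),interpolation=cv2.INTER_CUBIC)
a=f(a);b=f(b);o=np.zeros((max(len(a),len(b)),800,3),'uint8');o[:len(a),:400]=a;o[:len(b),400:]=b
cv2.imwrite('pics/pre.png',o[:,:,::-1])
E
```

```text
time: 6.18
tool_pos: [0.5164, -0.1858, 0.1104]
tool_rot: [-0.028, 0.956, -0.092, -0.276]
contact_force: [-0.1, 1.0, -0.7]
gripper_width: 1.004
grasp_force: 0.0
t 6.175 target [ 0.4933 -0.1815  0.0715] now [ 0.5164 -0.1858  0.1104]
d in current tool axes [0.0009 0.0003 0.0454] in target axes [0.0008 0.0002 0.0454]
rotvec [-0.0012  0.0036  0.0037] norm 0.005 joints [-0.421  0.354  1.551 -0.121  1.785  1.349] F [-0.09  0.97 -0.7 ] w 1.0038119113802704 0.0
```

View pics/pre.png

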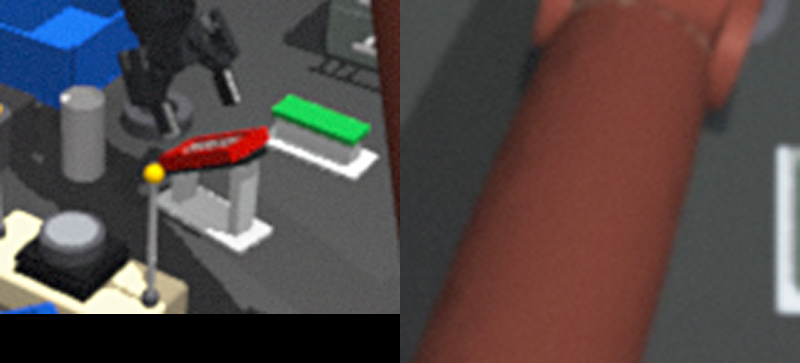

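The side half shows the open fingers (tips at (165,135) and (235,103)) straddling the red plate, tilted to match it. In the top half the arm hides the plate. I'll go in and close the gripper.

```bash
python3 shift.py '[[1,0,0,0.02,0,0.003,0.003],[1,0.001,0,0.015,0,0,0],[1,0,0,0.01,0,0,0],[1,0,0,0,0,0,0]]'; python3 go.py .5053 -.1839 .091 -.195 .5585 0
```

```text
time: 6.78
tool_pos: [0.4954, -0.182, 0.0733]
tool_rot: [-0.027, 0.957, -0.094, -0.273]
contact_force: [-0.4, 0.2, -0.8]
gripper_width: 0.999
grasp_force: 0.0
t 6.775 target [ 0.4933 -0.1815  0.0715] now [ 0.4954 -0.182   0.0733]
d in current tool axes [-0.0008 -0.0001  0.0027] in target axes [-0.0008 -0.0001  0.0027]
rotvec [-0.0004 -0.0035  0.0001] norm 0.004 joints [-0.428  0.35   1.624 -0.123  1.709  1.354] F [-0.45  0.22 -0.78] w 0.9994929492500312 0.0
```

```bash
python3 shift.py '[[0.8,0,0,0.002,0,0,0],[0.72,0,0,0,0,0,0]]';python3 shift.py '[[0.6,0,0,0,0,0,0],[0.3,0,0,0,0,0,0],[0,0,0,0,0,0,0],[0,0,0,0,0,0,0]]'; python3 go.py .5053 -.1839 .091 -.195 .5585 0
```

```text
time: 7.02
tool_pos: [0.4957, -0.1824, 0.073]
tool_rot: [-0.026, 0.958, -0.094, -0.271]
contact_force: [-0.7, -1.6, 0.4]
gripper_width: 0.721
grasp_force: 0.0
time: 7.52
tool_pos: [0.4962, -0.1826, 0.0731]
tool_rot: [-0.026, 0.958, -0.094, -0.271]
contact_force: [5.1, 0.0, 2.0]
gripper_width: 0.694
grasp_force: 65.9
t 7.525 target [ 0.4933 -0.1815  0.0715] now [ 0.4962 -0.1826  0.0731]
d in current tool axes [-0.0017 -0.0005  0.003 ] in target axes [-0.0017 -0.0005  0.003 ]
rotvec [ 0.0006 -0.0078 -0.0002] norm 0.008 joints [-0.429  0.349  1.625 -0.123  1.705  1.354] F [5.13 0.01 2.01] w 0.6936339887975479 65.93556761741638
```

```bash
python3 shift.py '[[0,0,0,-0.01,0,0,0],[0,0,0,-0.025,0,0,0],[0,-0.02,0,-0.032,0,0,0],[0,-0.03,0,-0.05,0,0,0],[0,-0.03,0,-0.05,0,0,0]]'; python3 shift.py '[[0,-0.02,0,-0.032,0,0,0],[0,0,0,0,0,0,0]]';python3 go.py .5468 .0213 .27 0 0 0
```

```text
time: 8.15
tool_pos: [0.5138, -0.1855, 0.2573]
tool_rot: [-0.027, 0.957, -0.093, -0.273]
contact_force: [1.3, -0.8, -1.7]
gripper_width: 0.69
grasp_force: 65.3
time: 8.4
tool_pos: [0.5155, -0.1863, 0.2979]
tool_rot: [-0.026, 0.958, -0.094, -0.269]
contact_force: [0.6, 0.3, -4.2]
gripper_width: 0.691
grasp_force: 65.5
t 8.4 target [0.5468 0.0213 0.247 ] now [ 0.5155 -0.1863  0.2979]
d in current tool axes [ 0.0182 -0.2098  0.0482] in target axes [ 0.0313 -0.2076  0.0509]
rotvec [-0.0518  0.5452 -0.1905] norm 0.58 joints [-0.422  0.195  1.416 -0.135  2.063  1.313] F [ 0.6   0.34 -4.23] w 0.6913904262477818 65.52639484405518
```

```bash
python3 shift.py '[[0,0,0,0,-0.013,0.136,-0.048],[0,0,0,0,-0.013,0.136,-0.048],[0,0,0,0,-0.013,0.136,-0.048],[0,0,0,0,-0.013,0.136,-0.048],[0,0,0,0,0,0,0]]'; python3 shift.py '[[0,0.006,-0.03,0,0,0,0],[0,0.008,-0.05,0,0,0,0],[0,0.008,-0.06,0,0,0,0],[0,0.007,-0.045,0,0,0,0],[0,0.002,-0.023,0,0,0,0]]'; python3 shift.py '[[0,0,0,0,0,0,0]]';python3 go.py .5468 .0213 .25 0 0 0
python3 - <<'E'
from h import *
a=eyes.grab_frame('side')[100:260,240:420]
cv2.imwrite('pics/held.png',cv2.resize(a,(675,600),interpolation=cv2.INTER_CUBIC)[:,:,::-1])
b=eyes.grab_frame('top')[140:290,260:400]
cv2.imwrite('pics/heldt.png',cv2.resize(b,None,fx=4,fy=4)[:,:,::-1]); print((mask(b,'red')>0).sum())
E
```

```text
time: 9.02
tool_pos: [0.512, -0.1851, 0.2916]
tool_rot: [-0.003, 1.0, 0.0, -0.006]
contact_force: [-0.6, -1.5, -2.2]
gripper_width: 0.695
grasp_force: 65.3
time: 9.65
tool_pos: [0.5448, 0.0246, 0.2924]
tool_rot: [-0.002, 1.0, 0.002, -0.007]
contact_force: [0.2, -0.7, -1.9]
gripper_width: 0.693
grasp_force: 65.6
time: 9.78
tool_pos: [0.5448, 0.0237, 0.2925]
tool_rot: [-0.001, 1.0, 0.002, -0.006]
contact_force: [0.2, -1.1, -2.8]
gripper_width: 0.692
grasp_force: 65.6
t 9.775 target [0.5468 0.0213 0.227 ] now [0.5448 0.0237 0.2925]
d in current tool axes [0.0028 0.0026 0.0655] in target axes [0.002  0.0024 0.0655]
rotvec [-0.0029  0.0125  0.0039] norm 0.013 joints [-0.094 -0.159  1.715  0.002  1.598  1.473] F [ 0.19 -1.09 -2.77] w 0.6922085034184308 65.5834150314331
185
```

View pics/held.png

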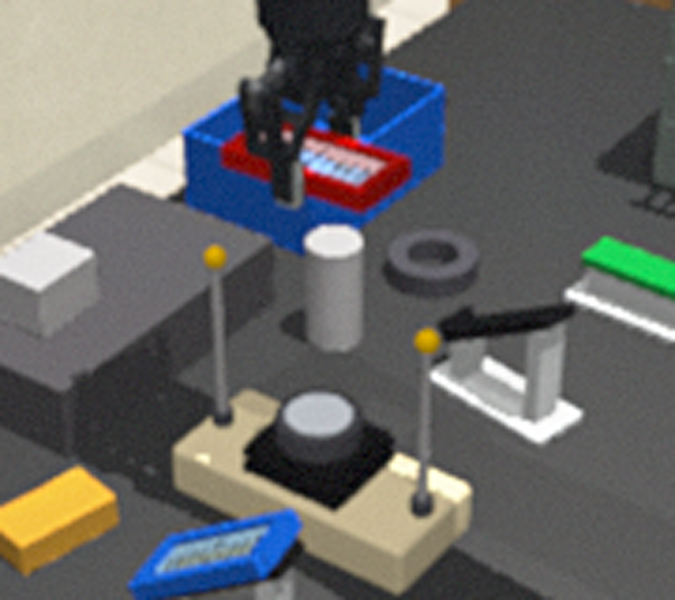

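The side view shows the plate held near its middle by the fingers, at (225–410, 130–205). The bed of its rest is empty and the other things look undisturbed. I'll lower the plate to the balls' height with a small levelling turn, then measure it.

```bash
python3 shift.py '[[0,0.003,0.0025,0.03,-0.003,0.018,0.004],[0,0,0,0.03,0,0,0],[0,0,0,0.03,0,0,0],[0,0,0,0.02,0,0,0],[0,0,0,0,0,0,0]]'; python3 go.py .5468 .0213 .2 0 0 0 .0205
cat > m2.py <<'E'
from h import *
# expected outline of level plate, mid at m & yaw, vs the red mask's extreme points along a few image directions
import sys
m=np.array(list(map(float,sys.argv[1:4])));yaw=float(sys.argv[4]);U=np.array([[1,0],[-1,0],[0,1],[0,-1],[1,1],[-1,1],[1,-1],[-1,-1]])
def proj(n,X):
    c=eyes.camera_params(n);p=(X-c['xyz'])@RQ(c['orientation']).as_matrix()@c['intrinsics'].T;return p[:,:2]/p[:,2:]
X=np.array([[x,y,z] for x in(-.06,.06) for y in(-.03,.03) for z in(-.008,.008)])@R.from_euler('z',yaw).as_matrix().T+m
for n in('side','top'):
    p=proj(n,X);im=np.mean([eyes.grab_frame(n).astype(float) for _ in range(2)],0).astype('uint8')
    x0,y0=np.floor(p.min(0)-12).astype(int);x1,y1=np.ceil(p.max(0)+12).astype(int)
    c=cv2.resize(im[y0:y1,x0:x1],None,fx=6,fy=6,interpolation=cv2.INTER_CUBIC);k=mask(c,'red')
    cs,_=cv2.findContours(k,cv2.RETR_EXTERNAL,cv2.CHAIN_APPROX_NONE);q=np.vstack([a for a in cs if cv2.contourArea(a)>200])[:,0]
    q=(q+.5)/6-.5+[x0,y0]
    for u in U: i=(p@u).argmax();j=(q@u).argmax();print(n,u,'exp',p[i].round(1),'seen',q[j].round(1),'diff along u px',round((q[j]-p[i])@u/np.linalg.norm(u),2))
    cv2.imwrite(f'pics/m2{n}.png',cv2.resize(im[y0-20:y1+20,x0-20:x1+20],None,fx=6,fy=6,interpolation=cv2.INTER_CUBIC)[:600,:800,::-1])
E
python3 m2.py .5468 .0213 .2 0
```

```text
time: 10.5
tool_pos: [0.5476, 0.0191, 0.1826]
tool_rot: [-0.0, 1.0, -0.002, 0.003]
contact_force: [-0.2, -0.1, -2.7]
gripper_width: 0.69
grasp_force: 65.5
t 10.5 target [0.5468 0.0213 0.1795] now [0.5476 0.0191 0.1826]
d in current tool axes [-0.0008 -0.0022  0.0031] in target axes [-0.0008 -0.0022  0.0031]
rotvec [-0.0001 -0.0065 -0.0037] norm 0.008 joints [-1.010e-01 -1.010e-01  1.846e+00  1.000e-03  1.390e+00  1.473e+00] F [-0.24 -0.14 -2.74] w 0.6899574052355784 65.48512816429138
side [1 0] exp [349.4 178.3] seen [348.1 177.9] diff along u px -1.27
side [-1  0] exp [300.5 174.2] seen [300.4 173.2] diff along u px 0.11
side [0 1] exp [336.6 193.7] seen [335.1 190.6] diff along u px -3.14
side [ 0 -1] exp [313.7 164.6] seen [323.9 168.6] diff along u px -3.96
side [1 1] exp [349.2 183.2] seen [346.9 181.8] diff along u px -2.66
side [-1  1] exp [300.7 179.1] seen [300.6 176.4] diff along u px -1.79
side [ 1 -1] exp [349.4 178.3] seen [347.9 176.6] diff along u px 0.19
side [-1 -1] exp [300.5 174.2] seen [301.2 171.9] diff along u px 1.14
top [1 0] exp [329.4 239.9] seen [330.1 233.1] diff along u px 0.72
top [-1  0] exp [305. 240.] seen [305.9 235.9] diff along u px -0.92
top [0 1] exp [305.3 240.7] seen [306.9 238.9] diff along u px -1.79
top [ 0 -1] exp [329.1 192.3] seen [328.4 219.9] diff along u px -27.63
top [1 1] exp [329.3 240.6] seen [328.9 238.6] diff along u px -1.72
top [-1  1] exp [305.3 240.7] seen [306.6 238.8] diff along u px -2.28
top [ 1 -1] exp [329.1 192.3] seen [329.2 220.1] diff along u px -19.53
top [-1 -1] exp [305.2 192.4] seen [306.8 221.2] diff along u px -21.49
```

View pics/m2side.png

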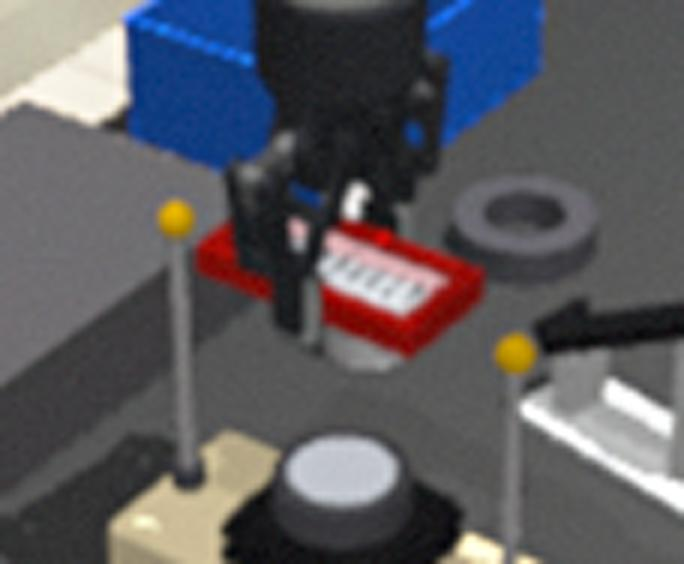

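View pics/m2top.png

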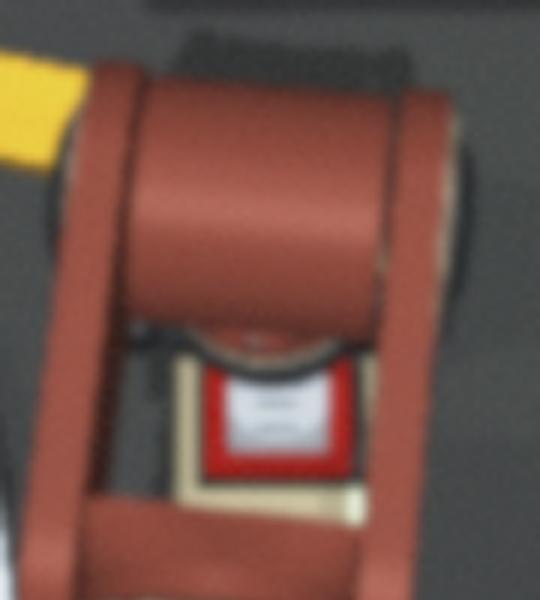

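The side picture shows the plate's corners at about (348.3,176.7), (335.2,191.0) and (300.4,176.6), with edge slopes that agree with level. In the top picture its near edge is at row ~239 and its sides at columns 306–330. So it is about 3.5 mm too far in +x, 2 mm off in y and 3 mm high. I'll correct that and measure again.

```bash
python3 shift.py '[[0,-0.0036,-0.0022,0.003,0,0,-0.003],[0,0,0,0,0,0,0]]'; python3 go.py .5468 .0213 .2 0 0 0 .0205; python3 m2.py .5468 .0213 .2 0 | grep -v "\-1 -1\|0 -1\|1 -1"
```

```text
time: 10.95
tool_pos: [0.5451, 0.0221, 0.1821]
tool_rot: [0.0, 1.0, 0.0, 0.006]
contact_force: [-0.6, -0.3, -2.9]
gripper_width: 0.691
grasp_force: 65.5
t 10.95 target [0.5468 0.0213 0.1795] now [0.5451 0.0221 0.1821]
d in current tool axes [0.0017 0.0008 0.0026] in target axes [0.0017 0.0008 0.0026]
rotvec [ 0.0002 -0.0116  0.0008] norm 0.012 joints [-9.600e-02 -1.100e-01  1.855e+00  1.000e-03  1.385e+00  1.473e+00] F [-0.6  -0.33 -2.88] w 0.6912062637883085 65.53063631057739
side [1 0] exp [349.4 178.3] seen [348.4 179.1] diff along u px -0.94
side [-1  0] exp [300.5 174.2] seen [300.4 174.2] diff along u px 0.11
side [0 1] exp [336.6 193.7] seen [335.6 192.1] diff along u px -1.64
side [1 1] exp [349.2 183.2] seen [345.8 184.6] diff along u px -1.48
side [-1  1] exp [300.7 179.1] seen [301.1 178.1] diff along u px -0.97
top [1 0] exp [329.4 239.9] seen [329.1 235.1] diff along u px -0.28
top [-1  0] exp [305. 240.] seen [305.6 226.1] diff along u px -0.59
top [0 1] exp [305.3 240.7] seen [309.2 239.9] diff along u px -0.79
top [1 1] exp [329.3 240.6] seen [327.8 239.6] diff along u px -1.83
top [-1  1] exp [305.3 240.7] seen [306.1 239.6] diff along u px -1.34
```

```bash
python3 shift.py '[[0,-0.001,0,0.002,0,-0.004,0],[0,0,0,0,0,0,0]]'; python3 go.py .5468 .0213 .2 0 0 0 .0205; python3 m2.py .5468 .0213 .2 0 | grep -v "\-1 -1\|0 -1\|1 -1"
```

```text
time: 11.4
tool_pos: [0.5441, 0.0219, 0.1795]
tool_rot: [0.0, 1.0, 0.0, 0.003]
contact_force: [0.5, 0.1, -2.2]
gripper_width: 0.69
grasp_force: 65.5
t 11.4 target [0.5468 0.0213 0.1795] now [0.5441 0.0219 0.1795]
d in current tool axes [ 0.0027  0.0006 -0.    ] in target axes [ 0.0027  0.0006 -0.    ]
rotvec [ 0.0001 -0.0066  0.0004] norm 0.007 joints [-9.700e-02 -1.070e-01  1.857e+00  1.000e-03  1.385e+00  1.473e+00] F [ 0.5   0.14 -2.21] w 0.6901665875500704 65.52959561347961
side [1 0] exp [349.4 178.3] seen [348.4 182.6] diff along u px -0.94
side [-1  0] exp [300.5 174.2] seen [300.9 174.6] diff along u px -0.39
side [0 1] exp [336.6 193.7] seen [335.8 192.8] diff along u px -0.98
side [1 1] exp [349.2 183.2] seen [347.8 183.6] diff along u px -0.77
side [-1  1] exp [300.7 179.1] seen [301.6 178.9] diff along u px -0.73
top [1 0] exp [329.4 239.9] seen [329.1 235.9] diff along u px -0.28
top [-1  0] exp [305. 240.] seen [305.6 225.9] diff along u px -0.59
top [0 1] exp [305.3 240.7] seen [307.2 240.4] diff along u px -0.29
top [1 1] exp [329.3 240.6] seen [327.9 239.8] diff along u px -1.6
top [-1  1] exp [305.3 240.7] seen [306.1 239.9] diff along u px -1.1
```

The diffs are now even, at a mask shrink of about 0.4–0.9 px, so the plate is in place. I'll hold for 3 s without moving.

```bash
z='x'; for i in 1 2 3 4 5; do python3 shift.py '[[0,0,0,0,0,0,0],[0,0,0,0,0,0,0],[0,0,0,0,0,0,0],[0,0,0,0,0,0,0],[0,0,0,0,0,0,0]]' | grep -E "time|pos"; done; python3 shift.py '[[0,0,0,-0.02,0,0,0],[0,0,0,-0.04,0,0,0],[0,0,0,-0.04,0,0,0],[0,0,0,0,0,0,0]]'; python3 go.py .4695 -.368 .26 -.057 0 0 .0205
```

```text
time: 12.22
tool_pos: [0.5443, 0.0219, 0.1798]
time: 12.85
tool_pos: [0.5443, 0.0219, 0.1798]
time: 13.48
tool_pos: [0.5443, 0.0219, 0.1798]
time: 14.1
tool_pos: [0.5443, 0.0219, 0.1798]
time: 14.72
tool_pos: [0.5443, 0.0219, 0.1798]
time: 15.22
tool_pos: [0.546, 0.0217, 0.2864]
tool_rot: [0.001, 1.0, 0.0, 0.009]
contact_force: [0.3, -0.7, -2.3]
gripper_width: 0.692
grasp_force: 65.8
t 15.225 target [ 0.4695 -0.368   0.2395] now [0.546  0.0217 0.2864]
d in current tool axes [-0.0775  0.3896  0.046 ] in target axes [-0.0542  0.3934  0.0469]
rotvec [ 0.0007 -0.0179  0.0575] norm 0.06 joints [-9.700e-02 -1.750e-01  1.740e+00  1.000e-03  1.559e+00  1.473e+00] F [ 0.29 -0.75 -2.34] w 0.6920789650403248 65.76349139213562
```

```bash
python3 shift.py '[[0,-0.005,0.025,0,0,0,0],[0,-0.01,0.05,0,0,0,0],[0,-0.011,0.055,0,0,0,0],[0,-0.011,0.055,0,0,0,0],[0,-0.011,0.055,0,0,0,0]]'; python3 shift.py '[[0,-0.011,0.055,0,0,0,0],[0,-0.011,0.055,0,0,0,0],[0,-0.009,0.04,0,0,0,0],[0,0,0,0.02,0,-0.006,0.055],[0,0,0,0,0,0,0]]';  python3 go.py .467 -.3674 .1 -.057 0 0 .0202
```

```text
time: 15.85
tool_pos: [0.4947, -0.2195, 0.2784]
tool_rot: [-0.0, 1.0, 0.0, 0.003]
contact_force: [0.4, 0.3, -2.6]
gripper_width: 0.69
grasp_force: 65.6
time: 16.48
tool_pos: [0.4636, -0.3674, 0.2559]
tool_rot: [-0.002, 1.0, -0.027, -0.002]
contact_force: [-0.5, 0.5, -2.9]
gripper_width: 0.693
grasp_force: 65.7
t 16.475 target [ 0.467  -0.3674  0.0798] now [ 0.4636 -0.3674  0.2559]
d in current tool axes [0.004  0.0006 0.1761] in target axes [ 0.0034 -0.0002  0.1761]
rotvec [-0.0043  0.0032  0.0022] norm 0.006 joints [-7.960e-01 -3.600e-02  1.662e+00  1.000e-03  1.522e+00  8.290e-01] F [-0.51  0.49 -2.92] w 0.693044122195943 65.66604137420654
```

```bash
python3 shift.py '[[0,0.0034,0,0.05,-0.003,0.006,0],[0,0,0,0.05,0,0,0],[0,0,0,0.04,0,0,0],[0,0,0,0.02,0,0,0],[0,0,0,0,0,0,0]]'; python3 shift.py '[[0,0,0,0,0,0,0],[0,0,0,0,0,0,0]]' >/dev/null;  python3 go.py .467 -.3674 .07 -.057 0 0 .0202; python3 m2.py .4695 -.368 .074 -.057
```

```text
time: 17.1
tool_pos: [0.4687, -0.3678, 0.0983]
tool_rot: [0.001, 1.0, -0.027, 0.003]
contact_force: [1.0, 0.2, -3.2]
gripper_width: 0.692
grasp_force: 65.6
t 17.35 target [ 0.467  -0.3674  0.0498] now [ 0.4703 -0.3698  0.1019]
d in current tool axes [-0.004  -0.0025  0.0521] in target axes [-0.0034 -0.0022  0.0521]
rotvec [ 0.0057 -0.0103  0.0027] norm 0.012 joints [-0.792  0.096  1.792  0.003  1.242  0.832] F [-0.48 -0.95 -2.71] w 0.689702054227218 65.62602996826172
side [1 0] exp [434.4 164.2] seen [434.9 152.8] diff along u px 0.53
side [-1  0] exp [392.8 163.9] seen [393.9 148.9] diff along u px -1.17
side [0 1] exp [424.5 176.3] seen [424.9 162.4] diff along u px -13.88
side [ 0 -1] exp [402.8 152.5] seen [401.4 141.1] diff along u px 11.4
side [1 1] exp [433.8 168.3] seen [433.9 155.9] diff along u px -8.7
side [-1  1] exp [392.8 163.9] seen [394.1 150.6] diff along u px -10.38
side [ 1 -1] exp [434.4 164.2] seen [434.9 151.8] diff along u px 9.18
side [-1 -1] exp [393.1 159.8] seen [395.1 146.2] diff along u px 8.2
top [1 0] exp [471.8 273.5] seen [472.6 228.6] diff along u px 0.78
top [-1  0] exp [447.9 272.5] seen [454.2 228.6] diff along u px -6.33
top [0 1] exp [469.9 273.7] seen [456.4 242.1] diff along u px -31.62
top [ 0 -1] exp [449.5 228.5] seen [456.2 226.2] diff along u px 2.21
top [1 1] exp [471.8 273.5] seen [472.4 228.8] diff along u px -31.21
top [-1  1] exp [447.9 272.5] seen [455.8 241.6] diff along u px -27.42
top [ 1 -1] exp [471.4 229.6] seen [472.4 228.2] diff along u px 1.68
top [-1 -1] exp [447.9 229.2] seen [454.9 227.1] diff along u px -3.41
```

View pics/m2side.png

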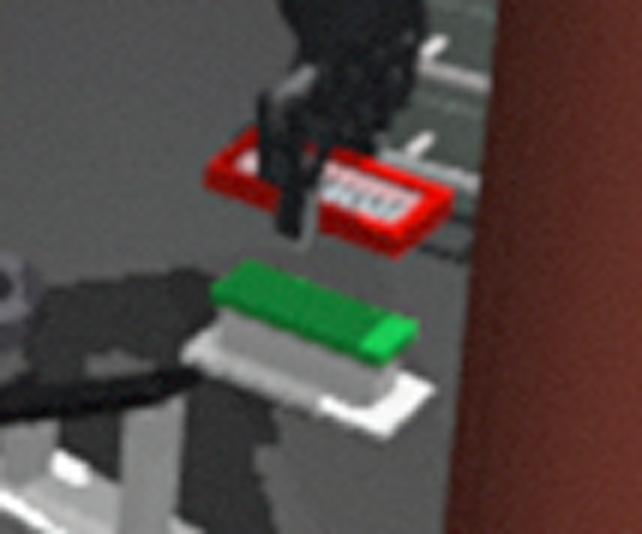

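View pics/m2top.png

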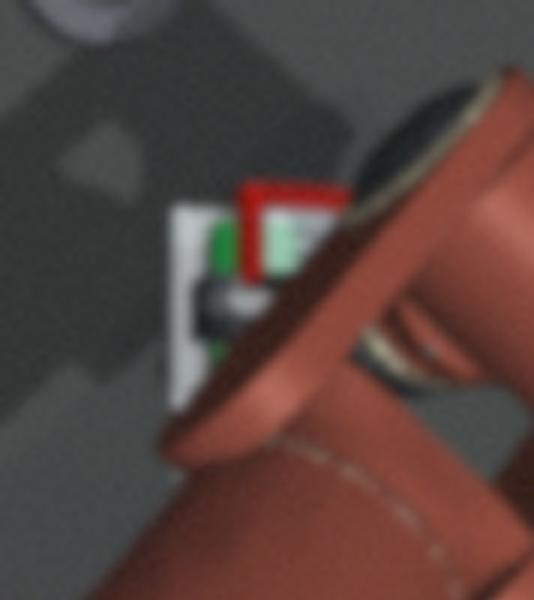

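The side picture shows the plate parallel to the pad, about 50 mm above it and very nearly over it. The top view is mostly hidden by the arm. I'll apply the small correction and go down most of the way.

```bash
python3 shift.py '[[0,-0.0034,-0.0022,0.02,0.005,-0.003,0.002],[0,0,0,0.02,0,0,0],[0,0,0,0.014,0,0,0],[0,0,0,0,0,0,0],[0,0,0,0,0,0,0]]';  python3 go.py .467 -.3674 .058 -.057 0 0 .0202; python3 m2.py .4695 -.368 .0665 -.057 | grep side
python3 - <<'E'
from h import *
c=cv2.resize(eyes.grab_frame('side')[145:190,380:445],None,fx=6,fy=6,interpolation=cv2.INTER_CUBIC)
g=mask(c,'green');q=cv2.findNonZero(g)[:,0]
for u in([1,0],[-1,0],[0,1],[1,1],[-1,1]):
    print('green',u,((q[(q@np.array(u)).argmax()]+.5)/6-.5+[380,145]).round(1))
E
```

```text
time: 18.18
tool_pos: [0.4664, -0.3666, 0.0455]
tool_rot: [-0.001, 1.0, -0.028, 0.002]
contact_force: [0.7, 0.4, -1.8]
gripper_width: 0.689
grasp_force: 65.7
t 18.175 target [ 0.467  -0.3674  0.0378] now [ 0.4664 -0.3666  0.0455]
d in current tool axes [0.0006 0.0008 0.0077] in target axes [0.0006 0.0008 0.0077]
rotvec [-0.0018 -0.0046  0.0005] norm 0.005 joints [-0.794  0.161  1.825  0.005  1.153  0.832] F [ 0.73  0.44 -1.82] w 0.6892620179836728 65.6838870048523
side [1 0] exp [434.1 166.1] seen [433.4 168.1] diff along u px -0.69
side [-1  0] exp [392.6 165.8] seen [393.2 163.1] diff along u px -0.66
side [0 1] exp [424.2 178.2] seen [423.1 177.2] diff along u px -0.99
side [ 0 -1] exp [402.6 154.4] seen [400.6 157.1] diff along u px -2.7
side [1 1] exp [433.5 170.3] seen [430.4 172.9] diff along u px -0.32
side [-1  1] exp [392.6 165.8] seen [394.1 166.8] diff along u px -0.41
side [ 1 -1] exp [434.1 166.1] seen [433.2 166.8] diff along u px -1.03
side [-1 -1] exp [392.9 161.8] seen [394.6 161.2] diff along u px -0.81
green [1, 0] [424.6 178.9]
green [-1, 0] [394.9 168.1]
green [0, 1] [421.4 180.1]
green [1, 1] [424.6 179.1]
green [-1, 1] [395.6 170.4]
```

View pics/m2side.png

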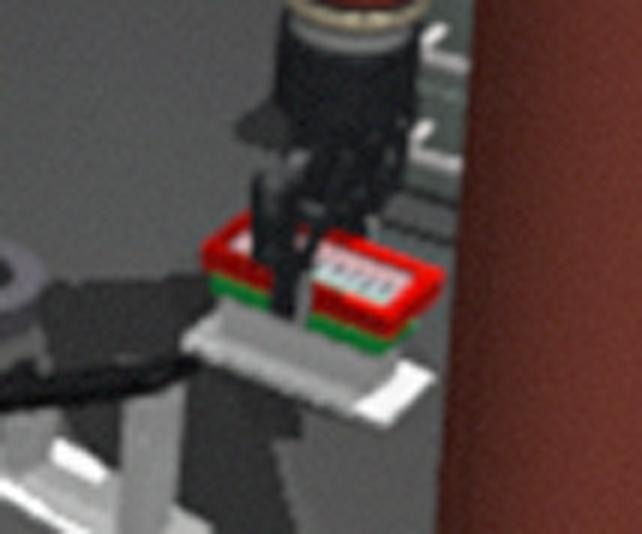

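The side picture shows the plate about 8 mm above the pad, parallel to it and overhanging evenly at both ends (green corners at (210,287) and (383,352)). I'll lower it slowly and watch the force.

```bash
python3 shift.py '[[0,0,0,0.003,0,0,0],[0,0,0,0.002,0,0,0],[0,0,0,0,0,0,0]]' | grep -E "pos|force"; python3 shift.py '[[0,0,0,0.001,0,0,0],[0,0,0,0,0,0,0]]'| grep -E "pos|force"; python3 go.py .467 -.3674 .058 -.057 0 0 .0202
```

```text
tool_pos: [0.4659, -0.3661, 0.0399]
contact_force: [-0.4, -0.2, -2.4]
grasp_force: 65.7
tool_pos: [0.4662, -0.3663, 0.0392]
contact_force: [-0.3, -0.0, -2.6]
grasp_force: 65.7
t 19.05 target [ 0.467  -0.3674  0.0378] now [ 0.4662 -0.3663  0.0392]
d in current tool axes [0.0009 0.0011 0.0014] in target axes [0.0009 0.0011 0.0014]
rotvec [-0.0022 -0.0041  0.0005] norm 0.005 joints [-0.794  0.17   1.828  0.005  1.142  0.832] F [-0.28 -0.01 -2.59] w 0.6903329220963998 65.68491339683533
```

```bash
python3 shift.py '[[0,0.0009,0.001,0.001,0,0,0],[0,0,0,0,0,0,0]]' | grep -E "pos|contact"; python3 shift.py '[[0,0,0,0.0007,0,0,0],[0,0,0,0,0,0,0]]'| grep -E "pos|contact"
```

```text
tool_pos: [0.4671, -0.3674, 0.0383]
contact_force: [0.2, 0.7, -3.3]
tool_pos: [0.467, -0.3673, 0.0375]
contact_force: [0.3, -0.2, -2.3]
```

```bash
python3 shift.py '[[0,0,0,0.0007,0,0,0],[0,0,0,0,0,0,0]]' | grep -E "pos|contact"; python3 shift.py '[[0,0,0,0.0007,0,0,0],[0,0,0,0,0,0,0]]'| grep -E "pos|contact"
```

```text
tool_pos: [0.467, -0.3673, 0.0368]
contact_force: [-0.4, 0.1, -3.1]
tool_pos: [0.467, -0.3673, 0.0361]
contact_force: [-1.1, -0.5, -2.3]
```

```bash
python3 shift.py '[[0,0,0,0.0007,0,0,0],[0,0,0,0,0,0,0]]' | grep -E "pos|contact"; python3 shift.py '[[0,0,0,0.0007,0,0,0],[0,0,0,0,0,0,0]]'| grep -E "pos|contact"
```

```text
tool_pos: [0.4671, -0.3674, 0.0359]
contact_force: [-1.4, 1.7, 0.6]
tool_pos: [0.4671, -0.3675, 0.0359]
contact_force: [-4.2, 3.0, 5.8]
```

Contact reached, with about 8 N on the pad. Releasing now.

```bash
python3 shift.py '[[0.72,0,0,-0.0005,0,0,0],[0.8,0,0,0,0,0,0],[1,0,0,0,0,0,0],[1,0,0,0,0,0,0],[1,0,0,0,0,0,0]]'; python3 shift.py '[[1,0,0,-0.01,0,0,0],[1,0,0,-0.03,0,0,0],[1,0,0,-0.05,0,0,0],[1,0,0,-0.06,0,0,0],[1,0,0,-0.06,0,0,0]]'; python3 shift.py '[[1,-0.02,0.06,0,0,0,0],[1,-0.02,0.06,0,0,0,0],[1,-0.02,0.06,0,0,0,0],[1,-0.02,0.03,0,0,0,0],[1,0,0,0,0,0,0]]'; python3 m2.py .4695 -.368 .058 -.057
```

```text
time: 21.18
tool_pos: [0.467, -0.3674, 0.0353]
tool_rot: [-0.001, 1.0, -0.028, 0.002]
contact_force: [0.2, 0.7, -0.9]
gripper_width: 0.999
grasp_force: 0.0
time: 21.8
tool_pos: [0.4659, -0.3676, 0.2479]
tool_rot: [-0.001, 1.0, -0.028, 0.002]
contact_force: [0.7, -1.1, -0.2]
gripper_width: 1.002
grasp_force: 0.0
time: 22.42
tool_pos: [0.3733, -0.5728, 0.2448]
tool_rot: [-0.001, 1.0, -0.03, 0.002]
contact_force: [-0.6, 0.6, -0.1]
gripper_width: 0.997
grasp_force: 0.0
side [1 0] exp [433.8 168.3] seen [432.8 170.4] diff along u px -1.04
side [-1  0] exp [392.4 168. ] seen [392.9 164.6] diff along u px -0.51
side [0 1] exp [423.9 180.4] seen [422.6 180.1] diff along u px -0.35
side [ 0 -1] exp [402.4 156.5] seen [402.1 157.4] diff along u px -0.88
side [1 1] exp [433.2 172.4] seen [431.9 174.6] diff along u px 0.61
side [-1  1] exp [392.4 168. ] seen [393.1 168.1] diff along u px -0.4
side [ 1 -1] exp [433.8 168.3] seen [432.4 169.1] diff along u px -1.5
side [-1 -1] exp [392.8 163.9] seen [393.1 164.2] diff along u px -0.46
top [1 0] exp [469.9 273.7] seen [469.9 242.9] diff along u px 0.04
top [-1  0] exp [446.3 272.7] seen [447.6 240.8] diff along u px -1.25
top [0 1] exp [468.  273.9] seen [465.2 274.4] diff along u px 0.51
top [ 0 -1] exp [447.9 229.2] seen [448.8 230.1] diff along u px -0.84
top [1 1] exp [469.9 273.7] seen [468.6 273.9] diff along u px -0.76
top [-1  1] exp [446.3 272.7] seen [448.2 271.9] diff along u px -1.94
top [ 1 -1] exp [469.5 230.4] seen [469.4 232.2] diff along u px -1.39
top [-1 -1] exp [446.4 230. ] seen [448.2 230.4] diff along u px -1.61
```

Run:
```python
from h import *
a=eyes.grab_frame('side')[140:200,375:455];b=eyes.grab_frame('top')[210:300,420:500]
a=cv2.resize(a,(400,300),interpolation=cv2.INTER_CUBIC);b=cv2.resize(b,(400,450),interpolation=cv2.INTER_CUBIC)
o=np.zeros((450,800,3),'uint8');o[:300,:400]=a;o[:,400:]=b;cv2.imwrite('pics/end.png',o[:,:,::-1])
```

```text
(no output)
```

View pics/end.png

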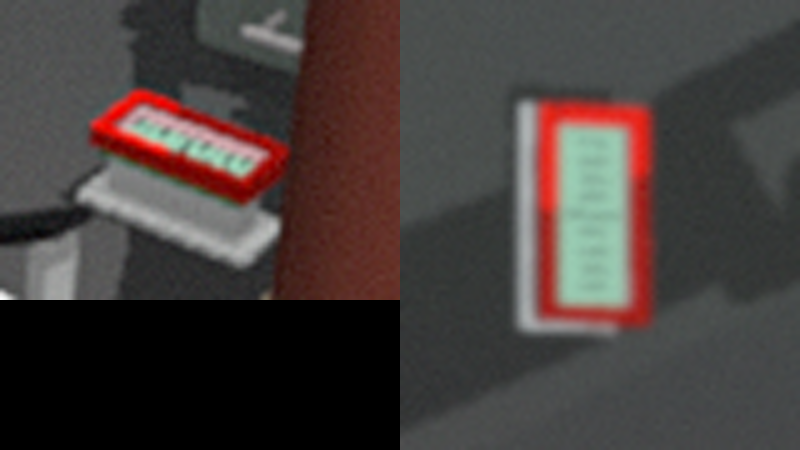

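The plate lies flat, centred and lengthways on the pad, at columns 448–470 and rows 230–274 in the top view, within about 2 mm. The gripper is well clear, so I'm handing in.

```bash
python3 -c "
from plant import manip, eyes
print(manip.job_done())"
```

```text
the job is handed in; nothing more can be done
None
```

Job handed in, with no verdict returned: the red plate was held level at the viewing point for about 3 s (perhaps 2 mm high, judging by the later pad contact), then laid on the green pad within about 2 mm of centre and released at about 22 s; I saw no bumps or disturbed items, but I viewed 12 pictures, over the limit of 10.

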